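Raise the register on its sloping stand and lock the book ledge with the cam lever

TASK

Raise the register on its sloping stand for the next clerk: with the orange cam lever still open, push the runner of the book ledge up its rail until its yellow pointer stands at the red tab on the scale. Holding it there against its weight, squeeze the cam lever fully shut against the black thumb plate, and finish still squeezing lever and plate, with the pointer at the tab. The red tab stays where it is set, the register stays lying on the board, and the other things on the counter are left alone.

Things in the scene. Friction and masses are not known exactly. Their poses are not given: they have to be found in the camera images.
- stand: sloping register stand, fixed: wood board 290 mm long, 320 mm wide on a grey steel body, 32 mm high at its front (robot side), 131 mm at the back; the board rises 20 degrees along the stand's own +x. Origin at the centre of the underside, x up the slope seen from above, y to the left, z up. An aluminium rail runs up the board at y = -105 mm; a white scale with 10 mm ticks lies at its right
- runner (a joint): how far (m) the runner has been pushed up the rail from its bottom stop, 0 to 0.135, measured along the slope (direction cos20, 0, sin20 of the stand). The runner is a black saddle on the rail that carries an aluminium ledge 22 mm high across the board; it and the register on it slide back down by their own weight (about 2 to 5 N along the slope) when not held, until the cam is shut
- pointer (a point): outer end of the thin yellow pointer (4 mm wide) at the runner's right, taken 6 mm above the scale; moves with the runner
- tab_mark (a point): point 6 mm above the scale over the middle of the red tab (8 mm long along the slope, 28 mm wide); the pointer is at the mark when these two points coincide. The tab is set somewhere 60 to 105 mm up from the pointer's lowest place
- thumb_face (a point): centre of the near (robot-side, -x) face of the upright black ribbed thumb plate on the runner: plate 9 mm thick in x, 30 mm wide in y; its top is 18 mm above this point, and it is free down to about 35 mm below it in front. Push here to move the runner up
- lever_pad (a point): middle of the far (up-slope) face of the orange lever pad, 43 mm above its pivot; pad 8 mm thick, 26 mm wide, top 18 mm above this point. Shut, the lever is upright and this face is 29 mm beyond thumb_face in stand x, 3 mm higher. Open, it leans away up-slope (64 mm overall at its top). Squeezing plate and lever together shuts it. Saddle and rail behind lie 20 mm or more lower
- cam_lever (a joint): lean of the orange lever from upright (rad): 0 shut, 0.6 fully open, starts at 0.5 to 0.6; it stays where it is left. Below about 0.3 its cam bears on the rail: it then takes up to about 8 N at the pad to shut, and drags the runner down the slope with up to about 12 N while it turns; shut, it locks the runner and stays shut
- register: green bound register, 149 mm up the slope, 200 mm across, 12 mm thick, 0.22 kg, loose, lying on the board with its lower edge against the ledge; origin at the centre of its underside, z square to the board
- calculator: desk calculator, 147x103x19 mm, loose on the counter right of the stand, origin under its centre
- stapler: dark blue stapler, 36x142x53 mm, loose, left of the stand, origin under its centre
- receipts: red receipt book, 160x110x14 mm, loose, right of the stand, origin under its centre
- stamp: hand stamp with red knob, 27x27x76 mm, standing loose at the right, origin under its centre

How it is judged:
On the way, in this order (a step that is already met when the one before it is completed fails the run):
1. the pointer stands at the red tab (within 4 mm) while the lever is still open (over 0.35 rad) (distance between pointer and tab_mark below 0.004 m and value of joint cam_lever above 0.35 rad), for 0.2 s.
2. the lever is shut with the pointer at the tab and the fingers on the thumb plate (distance between pointer and tab_mark below 0.004 m and value of joint cam_lever below 0.06 rad and contact force between the fingers and runner_c0 above 1 N), for 0.2 s.
At the end, for the whole second after the job is handed in: pointer within 4 mm of the red tab's middle, cam lever shut (under 0.06 rad), fingers still squeezing it: over 3 N on the thumb plate and over 3 N on the lever; the register lies on the board (distance between pointer and tab_mark below 0.004 m and value of joint cam_lever below 0.06 rad and contact force between the fingers and runner_c0 above 3 N and contact force between the fingers and cam_lever above 3 N and contact force between register and stand above 0.3 N and angle between register's own z axis and vertical below 0.42 rad); the arm keeps its last pose, push and grip.
It fails at once if the red tab is pushed off its setting (over 3 mm) (distance of tab_mark from where it was at the start of the episode above 0.003 m).
It fails at once if a bystander is moved by over 20 mm (distance of any of calculator, stapler, receipts, stamp from where it was at the start of the episode above 0.02 m).
It also fails if it takes over 45 s, if anything falls off the work surface, if the arm or the gripper's body presses on something with over 40 N, if the wrist force passes 120 N, or if a joint passes its speed limit or range.

ROBOT

A 6-joint arm with a two-finger parallel gripper is mounted at the origin on a cart in front of the work surface, level with it; the furniture and walls round the work are solid. World frame = base frame: x ahead of the robot, y to its left, z up, the work surface at z = 0. Lengths are in m, angles in rad, forces in N, time in s.
With the tool pointing down it reaches from about 0.375 to 0.975 m from the base axis. Payload 3.8 kg.
Tool frame: the origin (TCP) lies midway between the tips of the shut fingers; the grasp point (between the pads) lies 19 mm behind it; z points along the fingers, y is the line along which they close (so a half turn about z gives the same grasp; the last joint's range is limited). The gripper opens to 85 mm and grips with 20 to 120 N. Pads are 22 mm wide; open, the fingers measure 114 mm over their backs; the gripper's body (76 mm by 85 mm) begins 54 mm behind the grasp point. The pads swing forward as they close: fully open they stand 13 mm farther back than shut.
Start: joints at [1.249, 0.264, 1.604, -0, 1.274, -0.037], TCP at [0.19, 0.648, 0.231] pointing down, gripper open.
Joint ranges: [-2.63, 2.63], [-0.94, 2.18], [0.31, 2.57], [-1.31, 4.45], [0, 2.66], [-2.55, 2.55]. Speed limits (rad/s): [2.57, 2.57, 3.14, 3.14, 3.14, 3.14].

INTERFACE

Orientations are given as a unit quaternion [x, y, z, w].
In Python, from station import * gives the robot as it stands.
- The arm moves only by the tool apply_moves, never from a script. Its argument "increments" is a list of rows, each an object of numbers: "gripper": the gripper's target within -1 to 1 (fully open at 1, half-way at 0, shut at -1); "x", "y", "z": the shift along the tool's x, y, z in mm; "rx", "ry", "rz": the turn, a rotation vector about the tool's x, y, z in rad. A call has 1 to 10 rows; each row is the pose to reach, as a shift and turn from the pose commanded when the call began, along the tool's axes at that moment; what a row does not reach only later rows make up. A row lasts 1/12 s, in which the tool goes at most 41.7 mm and 7.16 degrees, less where a joint would pass 70% of its speed; a pose out of reach is approached as far as the arm can. A call with a gripper value outside its range is refused whole. The fingers move at their own pace and stop on an object; the grip force is fixed at half the most. Time passes only in rows, so rows that repeat a pose let the fingers close. It gives the time, the measured TCP pose, the force, the opening and the grip force at its end, in the units of the state.
- read_state(): the state, without advancing time (a new reading comes with each control period).
- camera(name): name is "scene" or "top" or "wrist"; returns the picture (480x640x3 uint8, blue, green, red); there is no depth.
- get_calibration(name): a dict with "K" (3x3 intrinsics, pixels), "rvec" (rotation vector, rad) and "tvec" (3), from world to camera coordinates, as OpenCV has them. Camera axes: x right, y down, z forward; pixel columns grow to the right and rows downward; lengths in m; the calibration is good to about 2 mm. A picture is of the moment at which its call begins: read the wrist's pose just before it. get_calibration takes no time and is no camera call; for the wrist camera it gives the pose at the moment of the call.
- hand_in(): hands the job in; it is judged then, once.
Trained networks look in the newest picture that a camera, given by its name, has taken for a name from the list of things; names that differ only in an ending like _2 or _b are one class to them, and where a whole thing is asked for, a point or a joint stands for the part that bears it (a point fixed in the world has none). Each returns a list of dicts, best first, with "score" (0 to 1); they miss things now and then, are a little off and sometimes report something else, mostly with a low value. They report only what shows in the picture. A call takes as long as a camera call.
- boxes_of(camera, thing): "bbox" ([left, top, right, bottom] in pixels, round what is visible of it).
- spot_point(camera, thing): "xy" ([column, row] in pixels: a listed point, or the origin of a listed thing).
The state is a dict: "time": time; "joints": joint angles; "joint_vel": joint speeds; "joint_torque": joint torques, N m; "tcp_pos": TCP position; "ee_rot": TCP orientation; "force": force on the tool from outside, world axes, zero at the start; "moment": the same for the moment, N m; "width": opening from 0.0 (shut) to 1.0 (fully open); "grip_force": force on a finger pad.
Only numpy, scipy, OpenCV 4.12 (cv2) and the standard library are available. Lean on these libraries where they do the work, as an engineer would, in place of code of your own. Each camera call takes 0.05 s, during which the arm holds its last target. There are 200 camera calls.

## Working session

There is one attempt and no reset: what is moved stays moved. The work goes in short steps, Python scripts to look and compute and a tool call to move; the robot and the scene stay as the last step left them, time stands still between calls to the robot, and variables do not carry over. Pictures are saved under pics/ and viewed, at most 10 in all, crops included, and the job is handed in when it is done.

Besides the shell and the picture viewer there is one more tool, called after "Emit:" as name(argument=value, ...), one argument or row to a line, values as JSON. apply_moves: Moves the arm, as the interface text tells. Its arguments: {"type":"object","properties":{"increments":{"type":"array"}},"required":["increments"]}

```bash
mkdir -p pics; cat > h.py <<'E'
from station import *
import numpy as np, cv2
from scipy.spatial.transform import Rotation as R
def ray(cam,xy):
    c=get_calibration(cam);K=np.array(c["K"],float);Rm=cv2.Rodrigues(np.array(c["rvec"],float))[0];t=np.array(c["tvec"],float).ravel()
    p=cv2.undistortPoints(np.array([[xy]],float),K,None).ravel()
    return -Rm.T@t, Rm.T@np.array([p[0],p[1],1.])
def tri(obs):
    A=np.zeros((3,3));b=np.zeros(3);L=[]
    for cam,xy in obs:
        o,d=ray(cam,xy);d=d/np.linalg.norm(d);M=np.eye(3)-np.outer(d,d);A+=M;b+=M@o;L.append((M,o))
    p=np.linalg.solve(A,b);return p,[np.linalg.norm(M@(p-o)) for M,o in L]
E
python3 - <<'E'
from h import *
a=camera("scene");cv2.imwrite("pics/s.png",a)
b=camera("top");cv2.imwrite("pics/t.png",b)
for th in ["stand","pointer","tab_mark","thumb_face","lever_pad","register"]:
    o=[]
    for c in ["scene","top"]:
        r=spot_point(c,th);print(th,c,[(np.round(q["xy"]),round(q["score"],2)) for q in r[:2]])
        if r:o.append((c,r[0]["xy"]))
    if len(o)==2:print(tri(o))
print(read_state())
E
```

```text
stand scene [(array([284., 270.]), 0.91)]
stand top []
pointer scene [(array([302., 290.]), 0.67)]
pointer top [(array([363., 268.]), 0.59)]
(array([ 0.48474876, -0.04800857,  0.05059641]), [np.float64(0.0012404499608267541), np.float64(0.0012404499608267452)])
tab_mark scene [(array([324., 263.]), 0.47)]
tab_mark top [(array([360., 234.]), 0.5)]
(array([ 0.56659679, -0.03800573,  0.08967215]), [np.float64(0.0015043295449229342), np.float64(0.0015043295449230544)])
thumb_face scene [(array([284., 264.]), 0.89)]
thumb_face top [(array([349., 281.]), 0.96)]
(array([ 0.45169586, -0.01390075,  0.1222535 ]), [np.float64(0.0038398333789957688), np.float64(0.0038398333789956434)])
lever_pad scene [(array([297., 257.]), 0.64), (array([302., 290.]), 0.3)]
lever_pad top [(array([347., 256.]), 0.7)]
(array([ 0.50718559, -0.00561408,  0.11513939]), [np.float64(0.0005296488302515958), np.float64(0.000529648830251511)])
register scene [(array([274., 238.]), 0.74)]
register top [(array([286., 236.]), 0.87), (array([345., 256.]), 0.63)]
(array([0.55788072, 0.14465351, 0.08589151]), [np.float64(0.0022912364655420284), np.float64(0.002291236465542158)])
{'time': 0.7, 'joints': array([ 1.24910115e+00,  2.63854730e-01,  1.60398315e+00, -1.05570329e-05,
        1.27367739e+00, -3.68790748e-02]), 'joint_vel': array([-0.00187922, -0.00122699, -0.00040535, -0.0004812 ,  0.00013445,
        0.00122096]), 'joint_torque': array([ 5.51411413e-04, -5.14851415e+01, -3.67609763e+01,  2.58210939e-04,
        9.08674538e-04, -6.35318443e-06]), 'tcp_pos': array([0.18965759, 0.64782049, 0.23131937]), 'ee_rot': array([1.41925670e-01, 9.89877317e-01, 3.71716102e-05, 1.18662409e-05]), 'force': array([-0.00527564, -0.91145253, -0.37022993]), 'moment': array([-0.0528931 , -0.02921886,  0.02144899]), 'grip_force': 0.0, 'width': 0.9986482536138693}
```

```bash
python3 - <<'E'
import cv2
a=cv2.imread("pics/s.png");b=cv2.imread("pics/t.png")
import numpy as np
def c(i,x,y):return cv2.resize(i[y-75:y+75,x-100:x+100],(400,300),interpolation=3)
m=np.vstack([np.hstack([c(a,290,265),c(b,330,255)]),np.hstack([cv2.resize(a,(400,300)),cv2.resize(b,(400,300))])])
cv2.imwrite("pics/m.png",m)
E
```

```text
(no output)
```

View pics/m.png

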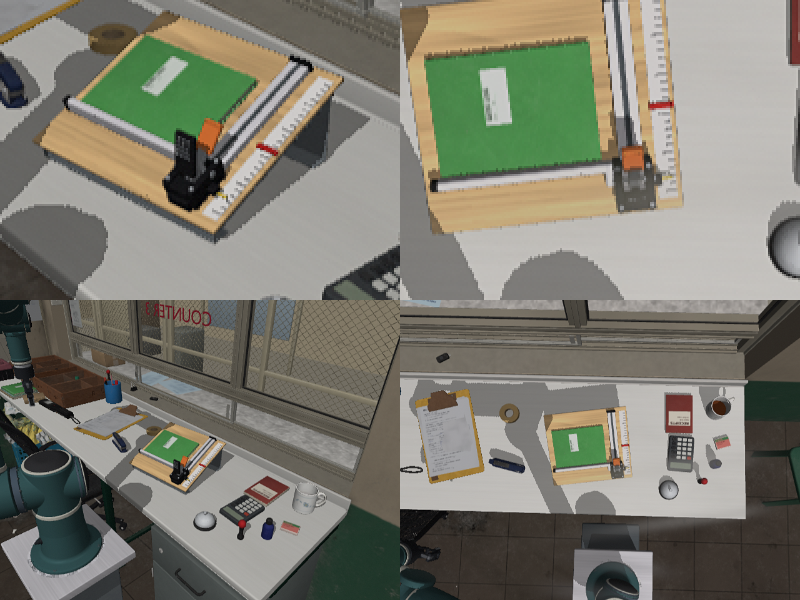

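```bash
cat >> h.py <<'E'
def mv(p,heading):
    "tool-frame shift (mm) and rotvec to TCP p, pointing down, tool y at heading deg"
    s=read_state();r0=R.from_quat(s["ee_rot"]);h=np.radians(heading)
    y=np.array([np.cos(h),np.sin(h),0]);z=np.array([0,0,-1.]);r=R.from_matrix(np.c_[np.cross(y,z),y,z])
    print("shift",np.round(r0.inv().apply(np.array(p)-s["tcp_pos"])*1000,1),"rot",np.round((r0.inv()*r).as_rotvec(),4))
E
python3 - <<'E'
from h import *
s=read_state();r0=R.from_quat(s["ee_rot"])
o,d=ray("wrist",(320,240));print(r0.inv().apply(o-s["tcp_pos"]),r0.inv().apply(d),get_calibration("wrist")["K"])
mv([0.46,-0.01,0.26],7)
E
```

```text
[ 0.06767397  0.00028918 -0.14281759] [-0.27074849 -0.00138822  0.96265362] [[410.25582409   0.         320.22498868]
 [  0.         410.25582409 238.81406821]
 [  0.           0.           1.        ]]
shift [-444.3 -555.4  -28.7] rot [ 1.0000e-04 -0.0000e+00  1.1638e+00]
```

Emit:
apply_moves(
  increments=[
    {"x":-444,"y":-555,"z":-29,"rz":1.164,"gripper":1},
    {"x":-444,"y":-555,"z":-29,"rz":1.164,"gripper":1},
    {"x":-444,"y":-555,"z":-29,"rz":1.164,"gripper":1},
    {"x":-444,"y":-555,"z":-29,"rz":1.164,"gripper":1},
    {"x":-444,"y":-555,"z":-29,"rz":1.164,"gripper":1},
    {"x":-444,"y":-555,"z":-29,"rz":1.164,"gripper":1},
    {"x":-444,"y":-555,"z":-29,"rz":1.164,"gripper":1},
    {"x":-444,"y":-555,"z":-29,"rz":1.164,"gripper":1},
    {"x":-444,"y":-555,"z":-29,"rz":1.164,"gripper":1},
    {"x":-444,"y":-555,"z":-29,"rz":1.164,"gripper":1},
  ],
)

```text
invalid input
```

```bash
python3 - <<'E'
from h import *
print(read_state()["tcp_pos"]);mv([0.46,-0.01,0.26],7)
E
```

```text
[0.18965759 0.64782049 0.23131937]
shift [-444.3 -555.4  -28.7] rot [ 1.0000e-04 -0.0000e+00  1.1638e+00]
```

Emit:
apply_moves(
  increments=[
    {"gripper":1,"x":-41,"y":-51,"z":-3,"rx":0,"ry":0,"rz":0.11},
    {"gripper":1,"x":-82,"y":-102,"z":-6,"rx":0,"ry":0,"rz":0.22},
    {"gripper":1,"x":-444,"y":-555,"z":-29,"rx":0,"ry":0,"rz":1.164},
    {"gripper":1,"x":-444,"y":-555,"z":-29,"rx":0,"ry":0,"rz":1.164},
    {"gripper":1,"x":-444,"y":-555,"z":-29,"rx":0,"ry":0,"rz":1.164},
    {"gripper":1,"x":-444,"y":-555,"z":-29,"rx":0,"ry":0,"rz":1.164},
    {"gripper":1,"x":-444,"y":-555,"z":-29,"rx":0,"ry":0,"rz":1.164},
    {"gripper":1,"x":-444,"y":-555,"z":-29,"rx":0,"ry":0,"rz":1.164},
    {"gripper":1,"x":-444,"y":-555,"z":-29,"rx":0,"ry":0,"rz":1.164},
    {"gripper":1,"x":-444,"y":-555,"z":-29,"rx":0,"ry":0,"rz":1.164},
  ],
)

```text
time: 1.53
tcp_pos: [0.3483, 0.261, 0.2489]
ee_rot: [0.665, 0.747, 0.001, 0.0]
force: [0.6, 0.1, -0.3]
width: 1.005
grip_force: 0.0
```

```bash
python3 - <<'E'
from h import *
print(read_state()["tcp_pos"]);mv([0.46,-0.01,0.26],7)
E
```

```text
[0.34825257 0.26101627 0.24891501]
shift [-282.2   79.4  -11.1] rot [ 0.0012 -0.0005 -0.0053]
```

Emit:
apply_moves(
  increments=[
    {"gripper":1,"x":-282,"y":79,"z":-11,"rx":0,"ry":0,"rz":-0.005},
    {"gripper":1,"x":-282,"y":79,"z":-11,"rx":0,"ry":0,"rz":-0.005},
    {"gripper":1,"x":-282,"y":79,"z":-11,"rx":0,"ry":0,"rz":-0.005},
    {"gripper":1,"x":-282,"y":79,"z":-11,"rx":0,"ry":0,"rz":-0.005},
    {"gripper":1,"x":-282,"y":79,"z":-11,"rx":0,"ry":0,"rz":-0.005},
    {"gripper":1,"x":-282,"y":79,"z":-11,"rx":0,"ry":0,"rz":-0.005},
    {"gripper":1,"x":-282,"y":79,"z":-11,"rx":0,"ry":0,"rz":-0.005},
    {"gripper":1,"x":-282,"y":79,"z":-11,"rx":0,"ry":0,"rz":-0.005},
    {"gripper":1,"x":-282,"y":79,"z":-11,"rx":0,"ry":0,"rz":-0.005},
  ],
)

```text
time: 2.28
tcp_pos: [0.4613, -0.0096, 0.2597]
ee_rot: [0.663, 0.749, 0.0, 0.0]
force: [-0.3, -0.1, 0.5]
width: 0.996
grip_force: 0.0
```

```bash
python3 - <<'E'
from h import *
b=camera("wrist");cv2.imwrite("pics/w1.png",b);print(read_state()["tcp_pos"])
for th in ["pointer","tab_mark","thumb_face","lever_pad","register"]:
    r=spot_point("wrist",th);print(th,[(np.round(q["xy"],1),round(q["score"],2)) for q in r[:2]])
    if r: print(ray("wrist",r[0]["xy"]))
E
```

```text
[ 0.46067741 -0.00814573  0.25946126]
pointer [(array([342.7, 245.5]), 0.7)]
(array([0.45204754, 0.06015341, 0.40219351]), array([ 0.08975298, -0.27440247, -0.9591217 ]))
tab_mark [(array([446.6, 258.3]), 0.57)]
(array([0.45179813, 0.06075636, 0.40215197]), array([ 0.34523437, -0.27179808, -0.95083298]))
thumb_face [(array([310.9, 217.8]), 0.91)]
(array([0.45167757, 0.06110987, 0.40215808]), array([ 0.00536453, -0.21988268, -0.97711982]))
lever_pad [(array([382.2, 211.6]), 0.86), (array([441.3, 260.2]), 0.25)]
(array([0.45164556, 0.06127525, 0.40218864]), array([ 0.17609136, -0.1830866 , -0.98116859]))
register [(array([489.2,  14.7]), 0.74)]
(array([0.45167132, 0.06130263, 0.40222682]), array([ 0.37495181,  0.30909149, -1.10992655]))
```

View pics/w1.png

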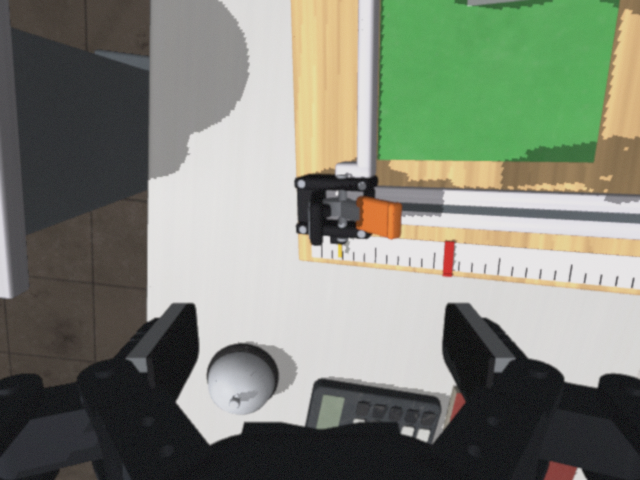

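```bash
python3 - <<'E'
from h import *
from scipy.optimize import least_squares
camera("scene");camera("top")
c=get_calibration("wrist");K=np.array(c["K"]);rv=np.array(c["rvec"],float);tv=np.array(c["tvec"],float)
# edge fit
F=[(293,0),(296,130),(300,255)];S=[(310,263),(470,278),(639,292)]
def hit(xy,n,d):
    o,r=ray("wrist",xy);return o+r*(d-n@o)/(n@r)
rays=[ray("wrist",q) for q in F+S]
def res(p):
    x,y,h=p;ux=np.array([np.cos(h),np.sin(h),0]);uy=np.array([-ux[1],ux[0],0]);c0=np.array([x,y,0])
    out=[]
    n=np.array([*(-np.sin(.349)*ux[:2]),np.cos(.349)])
    f=c0-0.1363*ux+np.array([0,0,.032]);d=n@f
    for i,(o,r) in enumerate(rays):
        P=o+r*(d-n@o)/(n@r)-c0
        out.append(P@ux+.1363 if i<3 else P@uy+.16)
    return out
s=least_squares(res,[.56,.07,.12]);print("stand",s.x[:2],np.degrees(s.x[2]),s.fun*1000)
h=s.x[2];ux=np.array([np.cos(h),np.sin(h),0]);uy=np.array([-ux[1],ux[0],0])
P={}
for th in ["pointer","tab_mark","thumb_face","lever_pad"]:
    o=[]
    for cm in ["wrist","scene","top"]:
        r=spot_point(cm,th)
        if r and r[0]["score"]>.4:o.append((cm,r[0]["xy"]))
    p,e=tri(o);P[th]=p;d=p-[*s.x[:2],0];q=np.array([d@ux,d@uy,d[2]])
    print(th,[a for a,_ in o],p.round(4),"stand",q.round(4),np.round(e,4))
# wrist only on scale plane (6mm above), pointer and tab
n=-np.sin(.349)*ux+np.array([0,0,np.cos(.349)]);f=np.array([*s.x[:2],0])-.1363*ux+[0,0,.032]
for off in (.006,.008,.010):
  a=[hit(xy,n,n@f+off) for xy in [(341,251),(448,258)]]
  print(a,np.linalg.norm(a[1]-a[0]))
mv(P["thumb_face"],np.degrees(h))
E
```

```text
stand [0.5604863  0.11336785] 8.79569266522612 [ 1.33671324 -0.28637696 -1.04476667 -0.87048802 -0.45089602  1.32138404]
pointer ['wrist', 'scene'] [ 0.4898 -0.0442  0.0471] stand [-0.094  -0.1449  0.0471] [0.0048 0.0048]
tab_mark ['wrist', 'scene', 'top'] [ 0.5667 -0.0369  0.0792] stand [-0.0169 -0.1495  0.0792] [0.0054 0.0055 0.0073]
thumb_face ['wrist', 'scene'] [ 0.453  -0.0044  0.1141] stand [-0.1242 -0.1     0.1141] [0.001 0.001]
lever_pad ['wrist', 'scene'] [0.5051 0.0049 0.112 ] stand [-0.0713 -0.0987  0.112 ] [0.0009 0.0009]
[array([ 0.48455899, -0.04593491,  0.05181498]), array([ 0.56935891, -0.0313048 ,  0.08312448])] 0.09157156080340019
[array([ 0.48436616, -0.04530277,  0.05390912]), array([ 0.56865933, -0.03076008,  0.08503152])] 0.0910243501814916
[array([ 0.48417332, -0.04467062,  0.05600325]), array([ 0.56795975, -0.03021536,  0.08693855])] 0.09047713955958302
shift [  4.1  -7.2 145.3] rot [-0.0001 -0.     -0.0267]
```

```bash
python3 - <<'E'
from h import *
mv([.485,-.0015,.10],8.6)
E
```

```text
shift [  3.   24.9 159.4] rot [-0.0001 -0.     -0.0233]
```

Emit:
apply_moves(
  increments=[
    {"gripper":1,"x":3,"y":25,"z":0,"rx":0,"ry":0,"rz":-0.023},
    {"gripper":1,"x":3,"y":25,"z":20,"rx":0,"ry":0,"rz":-0.023},
    {"gripper":1,"x":3,"y":25,"z":60,"rx":0,"ry":0,"rz":-0.023},
    {"gripper":1,"x":3,"y":25,"z":100,"rx":0,"ry":0,"rz":-0.023},
    {"gripper":1,"x":3,"y":25,"z":115,"rx":0,"ry":0,"rz":-0.023},
    {"gripper":1,"x":3,"y":25,"z":115,"rx":0,"ry":0,"rz":-0.023},
  ],
)

```text
time: 3.78
tcp_pos: [0.4809, -0.0012, 0.1392]
ee_rot: [0.652, 0.758, -0.003, -0.004]
force: [-1.7, -0.4, 0.1]
width: 1.001
grip_force: 0.0
```

```bash
python3 - <<'E'
from h import *
b=camera("wrist");cv2.imwrite("pics/w2.png",b);print(read_state()["tcp_pos"])
mv([.485,-.0015,.10],8.6)
for th in ["pointer","tab_mark","thumb_face","lever_pad"]:
    r=spot_point("wrist",th);print(th,[(np.round(q["xy"],1),round(q["score"],2)) for q in r[:2]])
E
```

```text
[ 0.48303785 -0.00132091  0.14210616]
shift [-0.5  2.1 42.1] rot [-0.0054 -0.0011 -0.0002]
pointer [(array([316.1, 314.8]), 0.94)]
tab_mark []
thumb_face [(array([256.8, 292.2]), 0.76)]
lever_pad [(array([373.7, 286.3]), 0.56)]
```

View pics/w2.png

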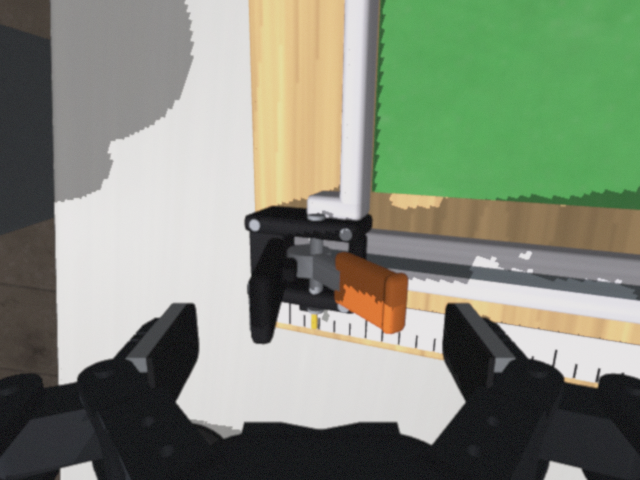

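Emit:
apply_moves(
  increments=[
    {"gripper":1,"x":-0.5,"y":2,"z":21,"rx":0,"ry":0,"rz":-0.01},
    {"gripper":1,"x":-0.5,"y":2,"z":42,"rx":0,"ry":0,"rz":-0.01},
    {"gripper":1,"x":-0.5,"y":2,"z":42,"rx":0,"ry":0,"rz":-0.01},
    {"gripper":1,"x":-0.5,"y":2,"z":42,"rx":0,"ry":0,"rz":-0.01},
  ],
)

```text
time: 4.37
tcp_pos: [0.4872, -0.0016, 0.1031]
ee_rot: [0.648, 0.761, -0.0, -0.0]
force: [0.1, 0.4, 0.4]
width: 1.004
grip_force: 0.0
```

```bash
python3 - <<'E'
from h import *
b=camera("wrist");cv2.imwrite("pics/w3.png",b);s=read_state();print(s["tcp_pos"],s["force"])
for th in ["pointer","tab_mark","thumb_face","lever_pad"]:
    r=spot_point("wrist",th);print(th,[(np.round(q["xy"],1),round(q["score"],2)) for q in r[:2]])
E
```

```text
[ 0.48809332 -0.00160139  0.10392266] [ 0.53185771 -1.23476377  0.09321442]
pointer [(array([302.2, 342. ]), 0.9)]
tab_mark []
thumb_face [(array([220.8, 331. ]), 0.97)]
lever_pad [(array([369.9, 320. ]), 0.85)]
```

View pics/w3.png

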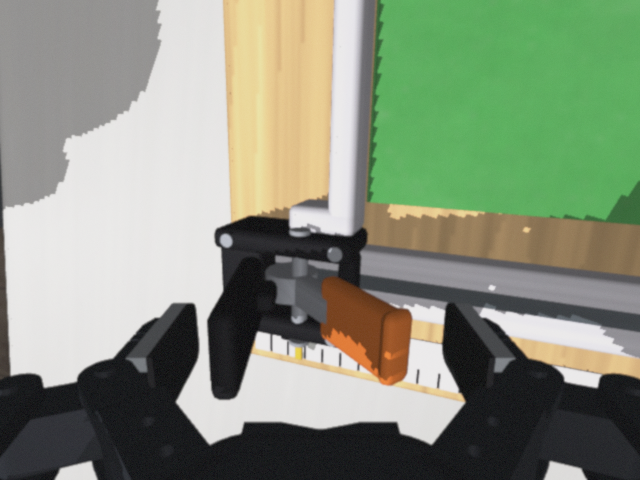

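Emit:
apply_moves(
  increments=[
    {"gripper":1,"x":0,"y":5,"z":-2,"rx":0,"ry":0,"rz":0},
    {"gripper":1,"x":0,"y":11,"z":-4,"rx":0,"ry":0,"rz":0},
    {"gripper":1,"x":0,"y":19,"z":-7,"rx":0,"ry":0,"rz":0},
    {"gripper":1,"x":0,"y":28,"z":-10,"rx":0,"ry":0,"rz":0},
    {"gripper":1,"x":0,"y":37,"z":-13.5,"rx":0,"ry":0,"rz":0},
    {"gripper":1,"x":0,"y":46,"z":-16.7,"rx":0,"ry":0,"rz":0},
    {"gripper":1,"x":0,"y":55,"z":-20,"rx":0,"ry":0,"rz":0},
    {"gripper":1,"x":0,"y":63,"z":-23,"rx":0,"ry":0,"rz":0},
    {"gripper":1,"x":0,"y":70,"z":-25.5,"rx":0,"ry":0,"rz":0},
    {"gripper":1,"x":0,"y":74,"z":-27,"rx":0,"ry":0,"rz":0},
  ],
)

```text
time: 5.45
tcp_pos: [0.5601, 0.009, 0.1297]
ee_rot: [0.648, 0.762, -0.002, -0.0]
force: [-5.1, -5.6, 1.7]
width: 0.999
grip_force: 2.9
```

```bash
python3 - <<'E'
from h import *
b=camera("wrist");b=camera("wrist");cv2.imwrite("pics/w4.png",b);s=read_state();print(s["tcp_pos"],s["force"])
for th in ["pointer","tab_mark","thumb_face","lever_pad"]:
    r=spot_point("wrist",th);print(th,[(np.round(q["xy"],1),round(q["score"],2)) for q in r[:2]])
E
```

```text
[0.56088483 0.00951797 0.12985917] [-1.66009269 -1.94053375  0.96706063]
pointer [(array([285. , 340.7]), 0.94)]
tab_mark [(array([321.1, 348. ]), 0.73)]
thumb_face [(array([200. , 326.1]), 0.55)]
lever_pad [(array([349.5, 321.2]), 0.79)]
```

View pics/w4.png

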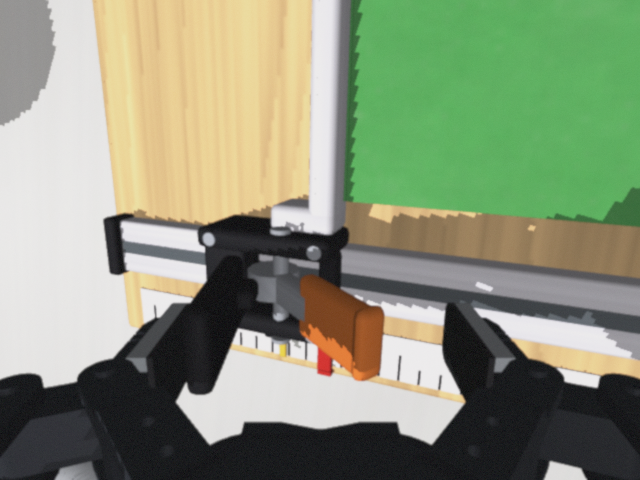

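```bash
cat >> h.py <<'E'
def gap(pt,tab,h=np.radians(9),org=(.5605,.1134),dp=.004):
    "slope distance pointer->tab by ray/plane in wrist picture (pointer dp above scale top)"
    ux=np.array([np.cos(h),np.sin(h),0]);n=-np.sin(.349)*ux+np.array([0,0,np.cos(.349)]);sl=np.cos(.349)*ux+np.array([0,0,np.sin(.349)])
    f=np.array([*org,0])-.1363*ux+[0,0,.032];o=[]
    for xy,off in ((pt,.002+dp),(tab,.002)):
        c,r=ray("wrist",xy);P=c+r*(n@f+off-n@c)/(n@r);o.append(P)
    return 1000*(o[1]-o[0])@sl,o
E
python3 - <<'E'
from h import *
print(gap((282.5,350),(324.5,359)));print(gap((285,340.7),(321,348),dp=0))
b=cv2.imread("pics/w4.png")[320:390,240:360];hsv=cv2.cvtColor(b,cv2.COLOR_BGR2HSV)
m=(hsv[...,1]>170)&(hsv[...,2]>130)
for nm,k in (("y",m&(abs(hsv[...,0].astype(int)-26)<6)),("r",m&((hsv[...,0]<4)|(hsv[...,0]>174)))):
    ys,xs=np.nonzero(k);print(nm,len(xs),xs.mean()+240 if len(xs) else 0,ys.mean()+320 if len(xs) else 0,xs.min()+240,xs.max()+240)
E
```

```text
(np.float64(22.680632953999563), [array([ 0.54848373, -0.04180977,  0.07482962]), array([ 0.57134507, -0.04116227,  0.07882658])])
(np.float64(20.955386593991985), [array([ 0.54903452, -0.03825303,  0.07097344]), array([ 0.56851514, -0.03536804,  0.07813931])])Traceback (most recent call last):
  File "<stdin>", line 6, in <module>
    return umr_minimum(a, axis, None, out, keepdims, initial, where)
ValueError: zero-size array to reduction operation minimum which has no identity
```

Emit:
apply_moves(
  increments=[
    {"gripper":1,"x":0,"y":5,"z":-1.8,"rx":0,"ry":0,"rz":0},
    {"gripper":1,"x":0,"y":11,"z":-4,"rx":0,"ry":0,"rz":0},
    {"gripper":1,"x":0,"y":16,"z":-5.8,"rx":0,"ry":0,"rz":0},
    {"gripper":1,"x":0,"y":16,"z":-5.8,"rx":0,"ry":0,"rz":0},
    {"gripper":1,"x":0,"y":16,"z":-5.8,"rx":0,"ry":0,"rz":0},
  ],
)

```text
time: 6.17
tcp_pos: [0.5763, 0.0128, 0.1353]
ee_rot: [0.648, 0.761, 0.0, 0.0]
force: [-0.5, -0.9, -0.2]
width: 1.003
grip_force: 0.7
```

```bash
python3 - <<'E'
from h import *
b=camera("wrist");s=read_state();print(s["tcp_pos"],s["force"])
q={}
for th in ["pointer","tab_mark","thumb_face","lever_pad"]:
    r=spot_point("wrist",th);print(th,[(np.round(q["xy"],1),round(q["score"],2)) for q in r[:2]])
    if r:q[th]=r[0]["xy"]
if "tab_mark" in q: print(gap(q["pointer"],q["tab_mark"],dp=0)[0])
x,y=200,290
c=b[y:y+120,x:x+160];cv2.imwrite("pics/w5.png",cv2.resize(c,None,fx=5,fy=5,interpolation=0))
E
```

```text
[0.57629978 0.01292068 0.13527644] [-1.09104133 -0.71403431 -0.3762077 ]
pointer [(array([286.5, 343.7]), 0.93)]
tab_mark [(array([290.3, 347.3]), 0.72)]
thumb_face [(array([199.1, 331.2]), 0.6), (array([284.4, 341.8]), 0.2)]
lever_pad [(array([344.1, 324.4]), 0.96)]
2.24129055469257
```

View pics/w5.png

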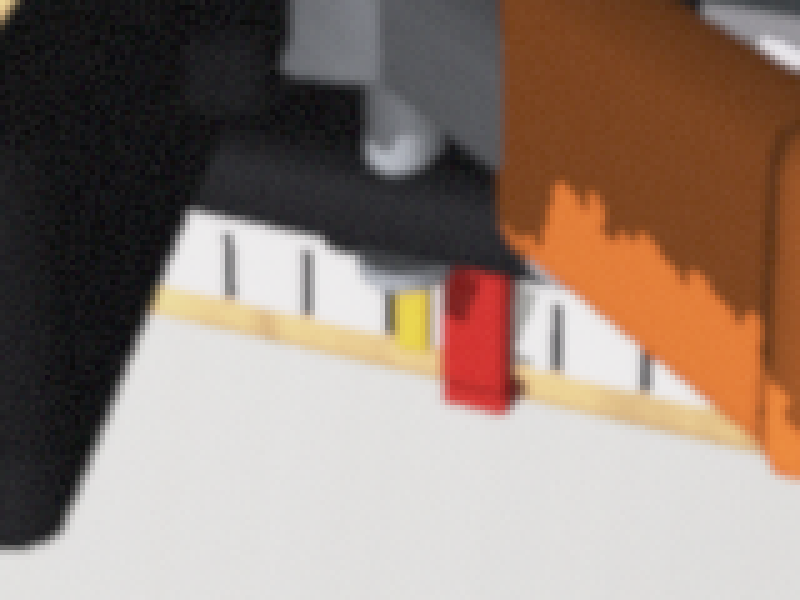

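Emit:
apply_moves(
  increments=[
    {"gripper":1,"x":0,"y":3,"z":-1.1,"rx":0,"ry":0,"rz":0},
    {"gripper":1,"x":0,"y":5.6,"z":-2,"rx":0,"ry":0,"rz":0},
    {"gripper":1,"x":0,"y":5.6,"z":-2,"rx":0,"ry":0,"rz":0},
    {"gripper":1,"x":0,"y":5.6,"z":-2,"rx":0,"ry":0,"rz":0},
  ],
)

```text
time: 6.75
tcp_pos: [0.5814, 0.0137, 0.1372]
ee_rot: [0.648, 0.761, -0.0, -0.0]
force: [-3.2, -1.7, 0.1]
width: 1.001
grip_force: 1.9
```

```bash
python3 - <<'E'
from h import *
b=camera("wrist");s=read_state();print(s["tcp_pos"],s["force"])
q={}
for th in ["pointer","tab_mark","thumb_face","lever_pad"]:
    r=spot_point("wrist",th);print(th,[(np.round(q["xy"],1),round(q["score"],2)) for q in r[:2]])
    if r:q[th]=r[0]["xy"]
x,y=200,290
c=b[y:y+120,x:x+160];cv2.imwrite("pics/w6.png",cv2.resize(c,None,fx=5,fy=5,interpolation=0))
E
```

```text
[0.58138333 0.01373897 0.13717666] [-3.96470062 -1.23807495  0.4046977 ]
pointer [(array([283.6, 342.5]), 0.78), (array([280.1, 343.5]), 0.23)]
tab_mark [(array([278.3, 347.9]), 0.55)]
thumb_face [(array([199.8, 331.9]), 0.74)]
lever_pad [(array([346. , 324.3]), 0.64)]
```

View pics/w6.png

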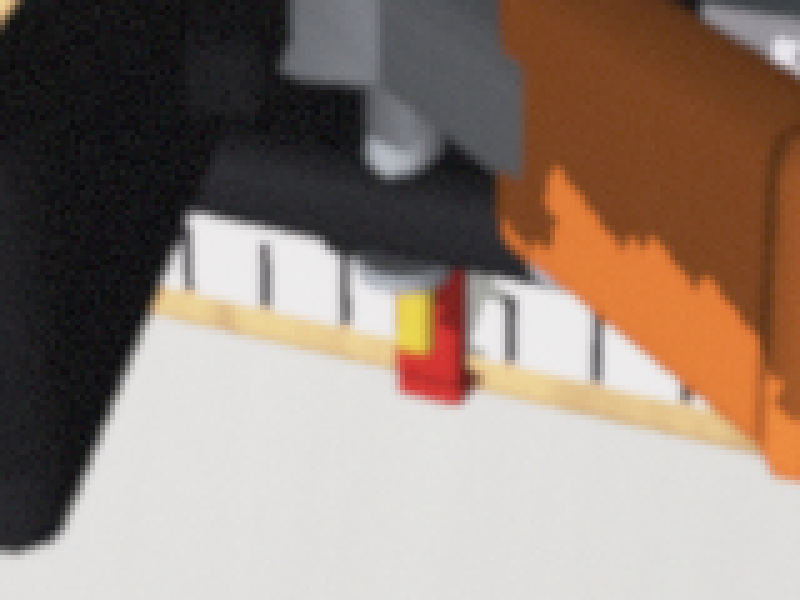

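Emit:
apply_moves(
  increments=[
    {"gripper":1,"x":0,"y":1,"z":-0.4,"rx":0,"ry":0,"rz":0},
    {"gripper":1,"x":0,"y":1,"z":-0.4,"rx":0,"ry":0,"rz":0},
    {"gripper":1,"x":0,"y":1,"z":-0.4,"rx":0,"ry":0,"rz":0},
    {"gripper":1,"x":0,"y":1,"z":-0.4,"rx":0,"ry":0,"rz":0},
    {"gripper":0.9,"x":0,"y":-1,"z":1,"rx":0,"ry":0,"rz":0},
    {"gripper":0.8,"x":0,"y":-3,"z":3,"rx":0,"ry":0,"rz":0},
    {"gripper":0.7,"x":0,"y":-5,"z":5,"rx":0,"ry":0,"rz":0},
    {"gripper":0.7,"x":0,"y":-5,"z":5,"rx":0,"ry":0,"rz":0},
    {"gripper":0.7,"x":0,"y":-5,"z":5,"rx":0,"ry":0,"rz":0},
  ],
)

```text
time: 7.75
tcp_pos: [0.5768, 0.0129, 0.1322]
ee_rot: [0.648, 0.761, 0.0, 0.0]
force: [-3.1, -0.6, 0.6]
width: 0.851
grip_force: 1.0
```

```bash
cat > look.py <<'E'
from h import *
import sys
b=camera("wrist");s=read_state();print(s["tcp_pos"],s["force"],s["width"],s["grip_force"])
for th in ["pointer","tab_mark","thumb_face","lever_pad"]:
    r=spot_point("wrist",th);print(th,[(np.round(q["xy"],1),round(q["score"],2)) for q in r[:1]])
cv2.imwrite(f"pics/{sys.argv[1]}.png",b)
H=cv2.cvtColor(b[320:400,200:400],cv2.COLOR_BGR2HSV).astype(int)
for n,lo,hi in (("yel",22,34),("red",-1,4),("red2",172,181)):
    m=(H[...,0]>lo)&(H[...,0]<hi)&(H[...,1]>150)&(H[...,2]>90);ys,xs=np.nonzero(m)
    print(n,len(xs),np.round([xs.mean()+200,ys.mean()+320,*(np.percentile(xs,[2,98])+200)],1) if len(xs) else "")
E
python3 look.py w7
```

```text
[0.57677971 0.01289467 0.13218777] [-2.22429622 -0.06786411 -0.25668357] 0.8488132248972194 0.9534096345305443
pointer [(array([297.7, 351. ]), 0.91)]
tab_mark [(array([290.6, 352.3]), 0.75)]
thumb_face [(array([213. , 340.5]), 0.73)]
lever_pad [(array([364.4, 334.5]), 0.91)]
yel 50 [293.6 360.5 291.  296. ]
red 116 [294.3 367.8 288.  300. ]
red2 0
```

Emit:
apply_moves(
  increments=[
    {"gripper":0.62,"x":0,"y":-1.7,"z":0,"rx":0,"ry":0,"rz":0},
    {"gripper":0.54,"x":0,"y":-3.4,"z":0,"rx":0,"ry":0,"rz":0},
    {"gripper":0.46,"x":0,"y":-5.1,"z":0,"rx":0,"ry":0,"rz":0},
    {"gripper":0.38,"x":0,"y":-6.8,"z":0,"rx":0,"ry":0,"rz":0},
    {"gripper":0.3,"x":0,"y":-8.5,"z":0,"rx":0,"ry":0,"rz":0},
    {"gripper":0.3,"x":0,"y":-8.5,"z":0,"rx":0,"ry":0,"rz":0},
    {"gripper":0.3,"x":0,"y":-8.5,"z":0,"rx":0,"ry":0,"rz":0},
  ],
)

```text
time: 8.58
tcp_pos: [0.5681, 0.0115, 0.1326]
ee_rot: [0.648, 0.761, -0.0, -0.0]
force: [-4.3, 0.7, 4.7]
width: 0.653
grip_force: 3.1
```

```bash
python3 look.py w8
```

```text
[0.56811004 0.01152734 0.13261198] [-3.23235183  0.45418888  4.63551344] 0.6462194187833992 3.056755713187158
pointer []
tab_mark [(array([308.8, 350.2]), 0.75)]
thumb_face [(array([240.3, 340.7]), 0.93)]
lever_pad [(array([378.2, 335.2]), 0.56)]
yel 53 [310.5 359.8 308.  313. ]
red 112 [310.7 367.6 305.  316.8]
red2 0
```

View pics/w8.png

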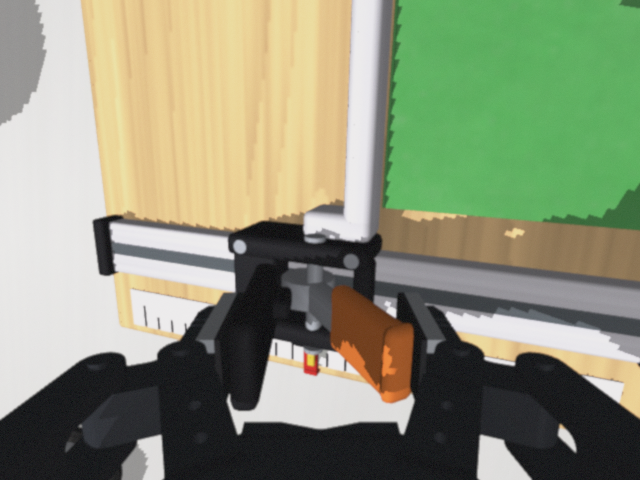

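Emit:
apply_moves(
  increments=[
    {"gripper":0.24,"x":0,"y":-1.3,"z":0,"rx":0,"ry":0,"rz":0},
    {"gripper":0.18,"x":0,"y":-2.6,"z":0,"rx":0,"ry":0,"rz":0},
    {"gripper":0.12,"x":0,"y":-3.8,"z":0,"rx":0,"ry":0,"rz":0},
    {"gripper":0.06,"x":0,"y":-5.1,"z":0,"rx":0,"ry":0,"rz":0},
    {"gripper":0.06,"x":0,"y":-5.1,"z":0,"rx":0,"ry":0,"rz":0},
    {"gripper":0.06,"x":0,"y":-5.1,"z":0,"rx":0,"ry":0,"rz":0},
  ],
)

```text
time: 9.33
tcp_pos: [0.5632, 0.0106, 0.132]
ee_rot: [0.648, 0.761, 0.0, 0.0]
force: [-1.9, 0.4, 1.6]
width: 0.531
grip_force: 1.2
```

```bash
python3 look.py w9
```

```text
[0.56326791 0.01066514 0.13207137] [-1.27626699 -0.16937534  1.99452221] 0.5332818301491797 1.2093635404016823
pointer [(array([323. , 348.8]), 0.97)]
tab_mark [(array([316. , 350.1]), 0.62)]
thumb_face [(array([254.9, 339.8]), 0.92)]
lever_pad [(array([370.7, 343.7]), 0.91)]
yel 54 [320.4 360.3 318.  323. ]
red 116 [318.5 367.4 314.  325.7]
red2 0
```

Emit:
apply_moves(
  increments=[
    {"gripper":0.02,"x":0,"y":-1.1,"z":0,"rx":0,"ry":0,"rz":0},
    {"gripper":-0.03,"x":0,"y":-2.3,"z":0,"rx":0,"ry":0,"rz":0},
    {"gripper":-0.08,"x":0,"y":-3.4,"z":0,"rx":0,"ry":0,"rz":0},
    {"gripper":-0.08,"x":0,"y":-3.4,"z":0,"rx":0,"ry":0,"rz":0},
    {"gripper":-0.08,"x":0,"y":-3.4,"z":0,"rx":0,"ry":0,"rz":0},
  ],
)

```text
time: 10.0
tcp_pos: [0.5594, 0.0101, 0.1324]
ee_rot: [0.648, 0.761, -0.0, -0.0]
force: [-5.1, -1.6, 5.6]
width: 0.46
grip_force: 3.8
```

```bash
python3 look.py w10
```

```text
[0.55937261 0.01006884 0.13240066] [-4.98617512 -0.81719118  5.64073991] 0.45842358241698794 3.880255847470835
pointer [(array([330.6, 347.1]), 0.95)]
tab_mark [(array([324.4, 351.7]), 0.59)]
thumb_face [(array([265.5, 340.4]), 0.78)]
lever_pad [(array([369.1, 345.8]), 0.68)]
yel 55 [326.3 359.4 324.  329. ]
red 129 [327.5 367.  321.  333. ]
red2 0
```

Emit:
apply_moves(
  increments=[
    {"gripper":-0.12,"x":0,"y":-0.8,"z":0,"rx":0,"ry":0,"rz":0},
    {"gripper":-0.16,"x":0,"y":-1.7,"z":0,"rx":0,"ry":0,"rz":0},
    {"gripper":-0.2,"x":0,"y":-2.5,"z":0,"rx":0,"ry":0,"rz":0},
    {"gripper":-0.2,"x":0,"y":-2.5,"z":0,"rx":0,"ry":0,"rz":0},
    {"gripper":-0.2,"x":0,"y":-2.5,"z":0,"rx":0,"ry":0,"rz":0},
  ],
)

```text
time: 10.67
tcp_pos: [0.5562, 0.0096, 0.1327]
ee_rot: [0.648, 0.761, -0.001, -0.001]
force: [-7.5, -0.9, 8.4]
width: 0.405
grip_force: 6.2
```

```bash
python3 look.py w11
```

```text
[0.55617971 0.00955799 0.1326726 ] [-7.31187417 -0.88789672  8.4690274 ] 0.40187617846702245 6.220695399097167
pointer [(array([334.8, 347.6]), 0.76)]
tab_mark [(array([330., 349.]), 0.48)]
thumb_face [(array([273.4, 338.4]), 0.82)]
lever_pad [(array([366.9, 343.1]), 0.82)]
yel 58 [331.3 358.7 329.  334. ]
red 127 [334.4 367.7 327.  340. ]
red2 0
```

Emit:
apply_moves(
  increments=[
    {"gripper":-0.24,"x":0,"y":-0.6,"z":0,"rx":0,"ry":0,"rz":0},
    {"gripper":-0.28,"x":0,"y":-1.3,"z":0,"rx":0,"ry":0,"rz":0},
    {"gripper":-0.28,"x":0,"y":-1.3,"z":0,"rx":0,"ry":0,"rz":0},
    {"gripper":-0.28,"x":0,"y":-1.3,"z":0,"rx":0,"ry":0,"rz":0},
  ],
)

```text
time: 11.25
tcp_pos: [0.5543, 0.0093, 0.1329]
ee_rot: [0.648, 0.761, -0.001, -0.001]
force: [-10.2, -1.8, 10.8]
width: 0.361
grip_force: 7.9
```

```bash
python3 look.py w12
```

```text
[0.55425407 0.00926794 0.13284224] [-10.94996418  -1.10029458  11.23716859] 0.3614214416450764 7.906235033733537
pointer [(array([337.4, 344.6]), 0.83)]
tab_mark [(array([334.1, 347.4]), 0.64)]
thumb_face [(array([274.9, 337.3]), 0.8)]
lever_pad [(array([363.8, 343.6]), 0.86)]
yel 66 [334.7 358.2 332.  338. ]
red 65 [335.1 369.1 331.  339. ]
red2 0
```

Emit:
apply_moves(
  increments=[
    {"gripper":-0.32,"x":0,"y":-0.8,"z":0,"rx":0,"ry":0,"rz":0},
    {"gripper":-0.36,"x":0,"y":-1.5,"z":0,"rx":0,"ry":0,"rz":0},
    {"gripper":-0.5,"x":0,"y":-1.5,"z":0,"rx":0,"ry":0,"rz":0},
    {"gripper":-1,"x":0,"y":-1.5,"z":0,"rx":0,"ry":0,"rz":0},
    {"gripper":-1,"x":0,"y":-1.5,"z":0,"rx":0,"ry":0,"rz":0},
    {"gripper":-1,"x":0,"y":-1.5,"z":0,"rx":0,"ry":0,"rz":0},
    {"gripper":-1,"x":0,"y":-1.5,"z":0,"rx":0,"ry":0,"rz":0},
    {"gripper":-1,"x":0,"y":-1.5,"z":0,"rx":0,"ry":0,"rz":0},
  ],
)

```text
time: 12.17
tcp_pos: [0.5524, 0.009, 0.1335]
ee_rot: [0.649, 0.761, -0.001, -0.001]
force: [-16.8, -1.6, 16.5]
width: 0.303
grip_force: 59.6
```

```bash
python3 look.py w13; python3 - <<'E'
import cv2
b=cv2.imread("pics/w13.png");cv2.imwrite("pics/w13c.png",cv2.resize(b[260:410,220:420],None,fx=4,fy=4,interpolation=0))
E
```

```text
[0.55243533 0.00899023 0.13348376] [-16.15028124  -1.71298755  15.60564597] 0.30391476711187815 59.62421357631683
pointer [(array([339.8, 348. ]), 0.96)]
tab_mark [(array([362.8, 347.2]), 0.72)]
thumb_face [(array([283.2, 337. ]), 0.9)]
lever_pad [(array([362.2, 343.8]), 0.7)]
yel 12 [336.8 357.2 336.  337. ]
red 26 [335.4 367.9 334.  337. ]
red2 0
```

View pics/w13c.png

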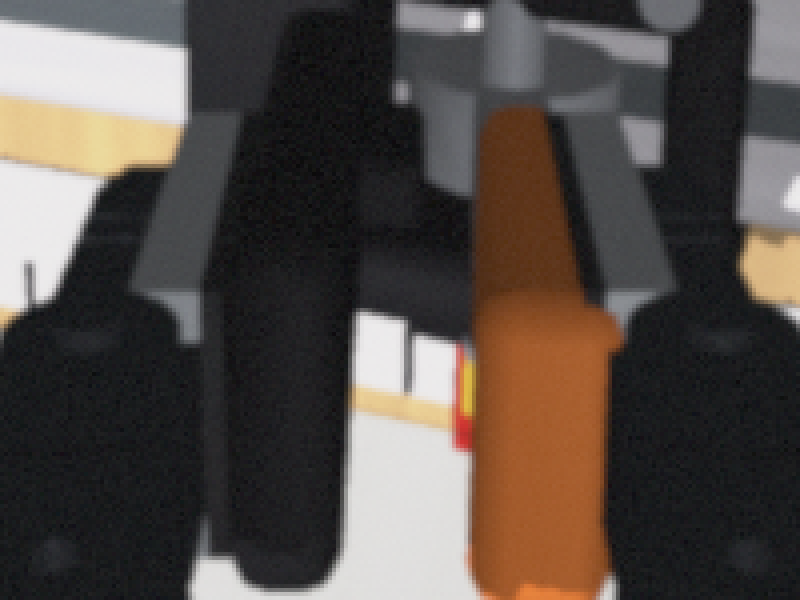

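```bash
python3 -c "
from station import *
print(hand_in())"
```

```text
the job is handed in; nothing more can be done
None
```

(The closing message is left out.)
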